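# Lever open a core box and put its core on the drying spindle

## Task

Slip the square-ended flat blade into the pry slot at the front of the closed core box and lever its hinged lid up with it, then swing the lid right back until it rests open on its stop, and lay the blade down clear of the box. Lift out the sand core and lower it gently, without dropping it, over the bare spindle of the two drying stands until it sits upright on the base. Leave everything else on the bench where it is.

Things in the scene. Friction and masses are not known exactly. Their poses are not given: they have to be found in the camera images.
- core_box: Fixed grey tooling-board core box, 140 (x) x 120 (y) mm, on a pale board 165 x 150 mm. Origin on the bench under the box's centre; z up, -x is the front with the pry slot (towards the robot), hinge at +x. Lower half from 35 to 100 mm above the bench, closed lid on it to 146 mm, its battens to 158 mm. Round cavity 57 mm wide at x = -8 mm, y = 0, 38 mm deep in each half, holds the core.
- pry_slot (a point): Middle of the mouth of the pry slot in the box's front face, just under the lid (box frame -70, 0, 96.7 mm). Level pocket 58 mm wide, 7 mm high (93 to 100.5 mm above the bench: underside of the lid above, steel plate as its floor, which sticks out 8 mm from the box's front as a ledge) and 24 mm deep along the box's +x. Axes as the box.
- lid_hinge (a point): Point on the hinge line of the lid, at the box's rear (box frame 70, 0, 100 mm); the hinge line runs along the box's y. Axes as the box.
- lid (a joint): Lid angle: 0 closed, grows as its front rises, 1.57 upright, stop at 1.92 (leaning back, open). Lid 140 mm from hinge to front edge, 120 wide, 46 thick, about 0.5 kg, hinge friction 0.05 N m. Let go below upright it falls shut, beyond upright it falls back on its stop. Lifting its front edge takes 2 to 4 N. No handle; too wide to grip.
- lid_lip (a point): Middle of the lid's lower front edge; moves with the lid. Its axes are the lid's (x to the hinge when closed).
- blade: Flat blade tool: dark wooden handle 110 mm long, 22 wide, 26 high; stiff square-ended steel blade 75 long, 40 wide, 3 thick on its centre line; 185 mm, 0.15 kg. Origin in the handle's centre line, 70 mm from the butt, 40 mm from its front end; x to the blade's end, y across, z out of the flat. Starts in a lane of the sloping rest, blade end up and away from the robot, axis 30 degrees above level.
- blade_tip (a point): Middle of the blade's square end, 115 mm along x from the blade's origin. Axes as the blade.
- rest: Fixed wooden tool rest, two side-by-side lanes 80 mm apart; board sloping up at 30 degrees away from the robot, with two cross rails and a lip at the butts. Origin on the bench under its middle, x the way the slope rises. A tool in a lane has its origin at rest frame (-13, +40 or -40, 72 mm); rails 50 mm behind and 34 mm ahead of it, between them 25 mm is free under the handle's centre line.
- slick: Bystander in the other lane of the rest: same handle, but a small round steel blade 48 mm across. Origin as on the blade.
- core: Hollow tan sand core, 72 mm high: lower body 38 mm high and about 51 mm across, upper print 34 mm high and 40 mm across, straight-through hole 24 mm wide; 0.13 kg. Origin: centre of its underside, z up. It stands in the closed box; with the lid open the print sticks up 34 mm above the lower half.
- stand_bare: Fixed dark iron drying stand without a core: round base 90 mm across, 14 mm high, with an upright round spindle 14 mm thick whose rounded tip is 71 mm above the bench. Origin: on the bench, under the spindle.
- stand_bare_seat (a point): Foot of the bare spindle, on the top of the base, where the core's underside must come to rest (14 mm above the bench). z up.
- stand_used: An equal fixed stand that already carries a core. Origin on the bench, under the spindle.
- core_used: Bystander: the equal core sitting on the other stand. Origin: centre of its underside.
- can: Bystander: aluminium can with a paper label, 56 mm across, 110 mm high. Origin: centre of its underside.
- brush: Bystander: flat brush, 200 mm long, lying. Origin: centre of its underside.
- rammer: Bystander: turned pale wooden bench rammer standing, 72 mm across, 160 mm high. Origin: centre of its underside.
- gauge: Bystander: steel try square lying on the bench, 150 mm long, 77 mm high at its upright end. Origin: centre of its underside.
Not all that is in view belongs to the job. Leave any red look-alike of the blade alone. What is shaped like the stand_used but turquoise is not meant.

How it is judged:
By the outcome, as a careful person would: the job done as asked, in the order asked, and still so for the second after the job is handed in, with the robot touching nothing.
It also fails if it takes over 70 s, if anything falls off the work surface, if the arm or the gripper's body presses on something with over 40 N, if the wrist force passes 120 N, or if a joint passes its speed limit or range.

## Robot

A 6-joint arm with a two-finger parallel gripper is mounted at the origin on the work surface. World frame = base frame: x ahead of the robot, y to its left, z up, the work surface at z = 0. Lengths are in m, angles in rad, forces in N, time in s.
With the tool pointing down it reaches from about 0.35 to 0.95 m from the base axis. Payload 17.4 kg.
Tool frame: the origin (TCP) lies between the finger pads; the fingertips stand 11 mm ahead of it and the grasp point (between the pads) lies 8 mm behind it; z points along the fingers, y is the line along which they close (so a half turn about z gives the same grasp; the last joint's range is limited). The gripper opens to 93 mm and grips with 3 to 60 N. Pads are 15 mm wide; open, the fingers measure 128 mm over their backs; the gripper's body (75 mm by 188 mm) begins 65 mm behind the grasp point.
Start: joints at [1.119, 0.116, 1.442, -0, 1.584, -0.038], TCP at [0.271, 0.618, 0.23] pointing down, gripper open.
Joint ranges: [-2.83, 2.83], [-0.83, 2.19], [0.07, 2.5], [-1.14, 4.28], [0.01, 3], [-2.97, 2.97]. Speed limits (rad/s): [1.89, 1.89, 2.22, 3.14, 3.14, 3.14].

## Interface

Orientations are given as [roll, pitch, yaw] about the fixed x, y, z axes, in that order (R = Rz(yaw) Ry(pitch) Rx(roll)).
In Python, from bench import robot gives the robot as it stands.
- The arm moves only by the tool move_arm, never from a script. Its argument "increments" is a list of rows, each a list of 5 numbers: the shift along the tool's x, y, z each as a share of 0.75 m, from -1 to 1, then the turn about the tool's z as a share of 0.5 rad, from -1 to 1, then the opening, from 0 (shut) to 1 (fully open). In form: [[x, y, z, turn, hand], ...]. A call has exactly 5 rows; each row is the pose to reach, as a shift and turn from the pose commanded when the call began, along the tool's axes at that moment; what a row does not reach only later rows make up. A row lasts 1/10 s, in which the tool goes at most 50 mm and 8.59 degrees, less where a joint would pass 70% of its speed; a pose out of reach is approached as far as the arm can. A call with a number of a shift or a turn outside -1 to 1 is refused whole. A call with a gripper value outside its range is refused whole. The fingers move at their own pace and stop on an object; "squeeze" is the grip in N (left out, the last holds). Time passes only in rows, so rows that repeat a pose let the fingers close, or fill a call up. It gives the time, the measured TCP pose, the force, the opening and the grip force at its end, in the units of the state.
- robot.observe(): the state, without advancing time (a new reading comes with each control period).
- robot.read_camera(name): name is "side" or "top" or "wrist"; returns a dict with "image" (480x640x3 uint8, red, green, blue), "K" (3x3 intrinsics, pixels), "position" and "attitude" of the camera in the world; the wrist camera has in their place "hand_eye" (4x4, takes a point from camera to tool coordinates, whose origin is the TCP and whose axes are the flange's). Camera axes: x right, y up, looking along -z (the intrinsics and any distortion apply to the point x, -y, -z); pixel columns grow to the right and rows downward; lengths in m; the calibration is good to about 2 mm. A picture is of the moment at which its call begins: read the wrist's pose just before it. There is no depth.
- robot.sign_off(): hands the job in; it is judged then, once.
The state is a dict: "clock": time; "joint_positions": joint angles; "dq": joint speeds; "joint_torque": joint torques, N m; "eef_pos": TCP position; "ee_rot": TCP orientation; "ft_force": force on the tool from outside, world axes, zero at the start; "ft_torque": the same for the moment, N m; "grip_width": finger opening in m; "finger_force": force on a finger pad.
Only numpy, scipy, OpenCV 4.12 (cv2) and the standard library are available. Lean on these libraries where they do the work, as an engineer would, in place of code of your own. Each camera call takes 0.05 s, during which the arm holds its last target. There are 200 camera calls.

## Working session

There is one attempt and no reset: what is moved stays moved. The work goes in short steps, Python scripts to look and compute and a tool call to move; the robot and the scene stay as the last step left them, time stands still between calls to the robot, and variables do not carry over. Pictures are saved under pics/ and viewed, at most 10 in all, crops included, and the job is handed in when it is done.

Besides the shell and the picture viewer there is one more tool, called after ">>>" in YAML: its name, and indented under it one key for each argument. move_arm: Moves the arm, as the interface text tells. Shift numbers are shares of 0.75 m and turn numbers shares of 0.5 rad, none past 1 either way. Its arguments: {"type":"object","properties":{"increments":{"type":"array"},"squeeze":{"type":"number"}},"required":["increments"]}

```bash
ls; mkdir -p pics; python3 - <<'E'
from bench import robot
import cv2,numpy as np
np.set_printoptions(precision=4,suppress=True)
s=robot.observe()
for k in s: print(k,s[k])
for n in("side","top","wrist"):
    c=robot.read_camera(n); cv2.imwrite(f"pics/{n}0.png",c["image"][:,:,::-1])
    print(n,{k:v for k,v in c.items() if k!="image"})
E
```

```text
pics
clock 0.0
joint_positions [ 1.1192  0.1165  1.4423 -0.      1.584  -0.0378]
dq [ 0.0002  0.0006 -0.0001  0.0021  0.0005 -0.0006]
joint_torque [  0.0007 -72.1297 -62.2593   0.0779   0.0241  -0.0001]
eef_pos [0.2714 0.6178 0.2289]
ee_rot [-3.1404 -0.      2.7278]
ft_force [ 0.3851  0.1734 -0.2045]
ft_torque [ 0.0125 -0.0065  0.0644]
finger_force 0.0
grip_width 0.09322260678342112
side {'K': array([[493.9701,   0.    , 318.5587],
       [  0.    , 493.9701, 244.4664],
       [  0.    ,   0.    ,   1.    ]]), 'position': array([ 0.0555, -0.5394,  0.8498]), 'attitude': array([ 0.7665, -0.0201, -0.6641])}
top {'K': array([[546.4985,   0.    , 322.9709],
       [  0.    , 546.4985, 233.2509],
       [  0.    ,   0.    ,   1.    ]]), 'position': array([0.2943, 0.0329, 1.3444]), 'attitude': array([ 0.1778, -0.0028, -1.5956])}
wrist {'K': array([[396.1745,   0.    , 325.0699],
       [  0.    , 396.1745, 240.0752],
       [  0.    ,   0.    ,   1.    ]]), 'hand_eye': array([[-0.0013,  0.9654,  0.2609,  0.0724],
       [ 1.    ,  0.0015, -0.0004, -0.0004],
       [-0.0008,  0.2609, -0.9654, -0.1558],
       [ 0.    ,  0.    ,  0.    ,  1.    ]])}
```

View pics/top0.png

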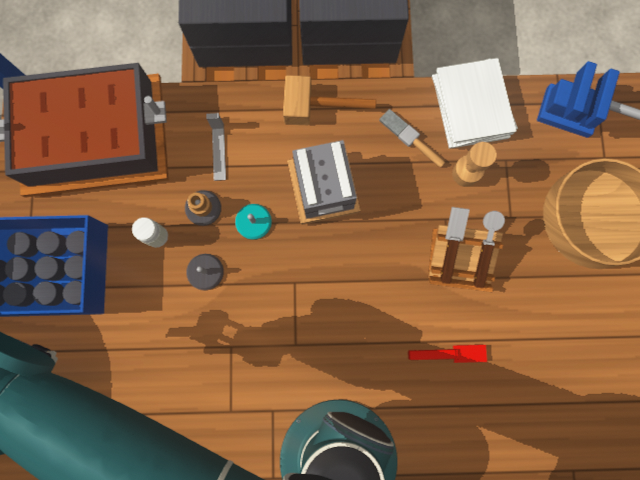

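View pics/side0.png

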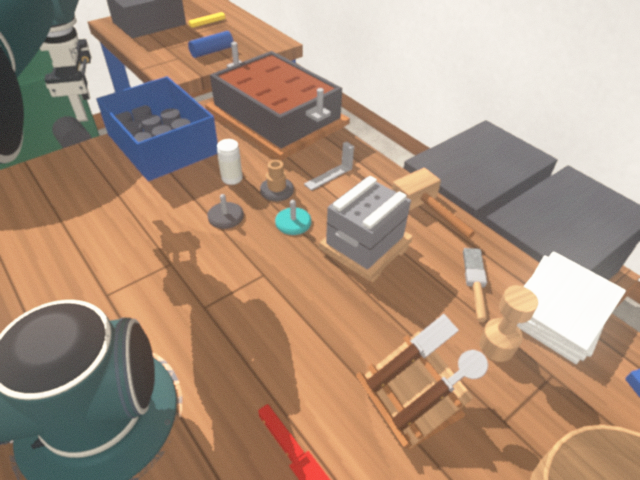

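The top view shows the box near (323,180), the bare dark stand at (206,271), the used stand at (202,205) and the turquoise stand at (254,221).

Candidates for the blade in the top view:
- **Square-ended blade:** left lane, (457,222). This is the one that fits.
- **Round slick:** right lane, (492,222).
- **Red look-alike:** (465,353).
- **Other flat tools:** brush or spatula (400,125) and mallet (330,100).

Next is a close crop of the box and rest in both views to measure from.

```bash
cat > h.py <<'E'
import numpy as np,cv2
from scipy.spatial.transform import Rotation as R
np.set_printoptions(precision=4,suppress=True)
K={"side":(493.9701,318.5587,244.4664),"top":(546.4985,322.9709,233.2509),"wrist":(396.1745,325.0699,240.0752)}
P={"side":(np.array([.0555,-.5394,.8498]),R.from_euler("xyz",[.7665,-.0201,-.6641]).as_matrix()),
   "top":(np.array([.2943,.0329,1.3444]),R.from_euler("xyz",[.1778,-.0028,-1.5956]).as_matrix())}
HE=np.array([[-.0013,.9654,.2609,.0724],[1,.0015,-.0004,-.0004],[-.0008,.2609,-.9654,-.1558],[0,0,0,1]])
def wpose(pos,rpy):
    T=np.eye(4);T[:3,:3]=R.from_euler("xyz",rpy).as_matrix();T[:3,3]=pos;T=T@HE
    return T[:3,3],T[:3,:3]
def ray(cam,uv,pose=None):
    f,cx,cy=K[cam];p,A=pose or P[cam]
    d=A@np.array([(uv[0]-cx)/f,-(uv[1]-cy)/f,-1]);return p,d/np.linalg.norm(d)
def atz(cam,uv,z,pose=None):
    p,d=ray(cam,uv,pose);return p+d*(z-p[2])/d[2]
def proj(cam,X,pose=None):
    f,cx,cy=K[cam];p,A=pose or P[cam];c=A.T@(np.asarray(X)-p);return np.array([cx+f*c[0]/-c[2],cy-f*c[1]/-c[2]])
def tri(*rs):
    M=sum(np.eye(3)-np.outer(d,d) for p,d in rs);b=sum((np.eye(3)-np.outer(d,d))@p for p,d in rs)
    X=np.linalg.solve(M,b);return X,[np.linalg.norm((np.eye(3)-np.outer(d,d))@(X-p)) for p,d in rs]
E
python3 - <<'E'
from h import *
t=cv2.imread("pics/top0.png");s=cv2.imread("pics/side0.png")
def c(i,x,y,k=4):
    o=cv2.resize(i[y:y+75,x:x+100],None,fx=4,fy=4,interpolation=cv2.INTER_CUBIC)
    for a in range(0,100,10):
        if (x+a)%20==0: cv2.putText(o,str(x+a),(4*a,10),0,.33,(255,255,0),1);
        cv2.line(o,(4*a,12),(4*a,18),(255,255,0),1)
    for a in range(0,75,10):
        cv2.putText(o,str(y+a),(0,4*a+4),0,.33,(255,255,0),1)
    return o
# panes: box top, box side, rest top, rest side
o=np.vstack([np.hstack([c(t,280,140),c(s,320,180)]),np.hstack([c(t,420,205),c(s,360,310)])])
cv2.imwrite("pics/c1.png",o)
for uv in [(206,287),(182,271),(229,271),(206,255)]: print(atz("top",uv,0))
print("stand",atz("top",(206,271),.0), atz("side",(225,216),.0))
E
```

```text
[0.4087 0.3135 0.    ]
[0.4496 0.3732 0.    ]
[0.4467 0.2573 0.    ]
[0.488  0.3145 0.    ]
stand [0.4481 0.314  0.    ] [0.4465 0.3143 0.    ]
```

View pics/c1.png

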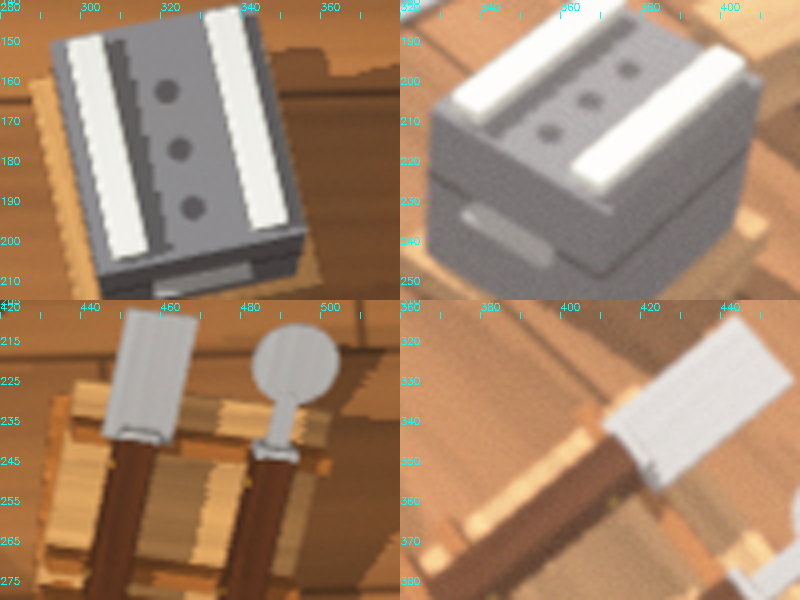

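The crop confirms the square-ended blade in the left lane. Its tip corners are at (451.5,207.5) and (469.5,209.8) in the top view. The box lid's front corners are at (305,209) and (356,197.5), and the slot runs about (319,212) to (343,207).

```bash
python3 - <<'E'
from h import *
pts={"tipL":((451.5,207.5),(443.75,313.75)),"tipR":((469.5,209.8),(458.75,330)),
"rootL":((446.2,239.5),(411.25,341.25)),"rootR":((462.5,240.5),(424.5,357.5)),
"lidFL":((305,208.7),(327.5,206.5)),"lidFR":((356.2,197.6),(373,233)),"lidBR":((344,143),(410.5,200.5)),
"slotL":((318.7,213),(335.5,233)),"slotR":((343,207.3),(358.7,245)),"spindle":((203,270),(222,196)),"can":((150,226),(230,146))}
X={}
for k,(a,b) in pts.items():
    X[k],e=tri(ray("top",a),ray("side",b)); print(k,X[k],"err mm",np.array(e)*1e3)
tip=(X["tipL"]+X["tipR"])/2; root=(X["rootL"]+X["rootR"])/2; a=tip-root
print("blade tip",tip,"len",np.linalg.norm(a),"yaw",np.arctan2(a[1],a[0]),"pitch",np.degrees(np.arctan2(a[2],np.hypot(*a[:2]))))
u=np.array([np.cos(np.pi/6),0,.5]);yaw=np.arctan2(a[1],a[0]);u=R.from_euler("z",yaw).apply(u)
print("origin",tip-.115*u, root-.040*u)
for z,(l,r,b) in {.146:((305,208.7),(356.2,197.6),(344,143)),}.items():
    L,Rr,B,BL=[atz("top",q,z) for q in (l,r,b,(292.5,150.5))]
    print("lid",L,Rr,B,BL,np.linalg.norm(L-Rr),np.linalg.norm(L-BL),"ctr",(L+Rr+B+BL)/4,"yaw",np.arctan2(*(BL-L)[1::-1]),np.arctan2(*(B-Rr)[1::-1]),np.arctan2(*(L-Rr)[1::-1])-np.pi/2)
print("slot@.0967",(atz("top",(318.7,213),.0967)+atz("top",(343,207.3),.0967))/2)
print("used", atz("top",(202,205),0))
E
```

```text
tipL [ 0.5667 -0.2718  0.1284] err mm [1.8604 1.8604]
tipR [ 0.56   -0.312   0.1304] err mm [1.9226 1.9226]
rootL [ 0.4994 -0.2637  0.092 ] err mm [2.3656 2.3656]
rootR [ 0.4957 -0.3014  0.0906] err mm [1.52 1.52]
lidFL [0.5673 0.0625 0.1469] err mm [1.1909 1.1909]
lidFR [ 0.5913 -0.054   0.1451] err mm [2.07 2.07]
lidBR [ 0.7204 -0.031   0.1488] err mm [3.0247 3.0247]
slotL [0.5685 0.0323 0.0907] err mm [0.6588 0.6588]
slotR [ 0.582  -0.0261  0.0925] err mm [2.5254 2.5254]
spindle [0.4425 0.3055 0.0739] err mm [0.3452 0.3452]
can [0.5408 0.4209 0.112 ] err mm [1.456 1.456]
blade tip [ 0.5633 -0.2919  0.1294] len 0.0766031243358513 yaw -0.14149470319047924 pitch 29.827598989135783
origin [ 0.4647 -0.2779  0.0719] [ 0.4633 -0.2777  0.0713]
lid [0.5665 0.0632 0.146 ] [ 0.5893 -0.0527  0.146 ] [ 0.7188 -0.0293  0.146 ] [0.7037 0.0892 0.146 ] 0.11811937982019596 0.13962678162988829 ctr [0.6446 0.0176 0.146 ] yaw 0.1874600461053052 0.17898287875579558 0.19460952060735548
slot@.0967 [0.5728 0.004  0.0967]
used [0.6155 0.3263 0.    ]
```

>>> move_arm:
  increments:
    - [-0.05,-0.06,-0.06,-0.1,0.54]
    - [-0.1,-0.13,-0.09,-0.2,0.54]
    - [-0.14,-0.19,-0.09,-0.3,0.54]
    - [-0.18,-0.24,-0.09,-0.4,0.54]
    - [-0.22,-0.3,-0.09,-0.545,0.54]

```text
clock: 0.65
eef_pos: [0.3232, 0.3878, 0.2958]
ee_rot: [3.141, 0.0, 3.003]
ft_force: [0.3, 0.3, 0.5]
grip_width: 0.0572
finger_force: 0.0
```

>>> move_arm:
  increments:
    - [-0.02,-0.053,0,0,0.54]
    - [-0.04,-0.106,0,0,0.54]
    - [-0.06,-0.16,0,0,0.54]
    - [-0.08,-0.213,0,0,0.54]
    - [-0.097,-0.266,0,0,0.54]

```text
clock: 1.15
eef_pos: [0.367, 0.1802, 0.2954]
ee_rot: [3.142, 0.0, 3.001]
ft_force: [0.8, 0.8, -0.4]
grip_width: 0.0503
finger_force: 0.0
```

>>> move_arm:
  increments:
    - [-0.02,-0.053,0,0,0.54]
    - [-0.04,-0.106,0,0,0.54]
    - [-0.06,-0.16,0,0,0.54]
    - [-0.08,-0.213,0,0,0.54]
    - [-0.097,-0.266,0,0,0.54]

```text
clock: 1.65
eef_pos: [0.411, -0.0277, 0.2955]
ee_rot: [3.142, 0.0, 3.0]
ft_force: [0.3, 0.2, 0.3]
grip_width: 0.0504
finger_force: 0.0
```

>>> move_arm:
  increments:
    - [-0.02,-0.053,0.02,0,0.54]
    - [-0.04,-0.106,0.05,0,0.54]
    - [-0.06,-0.16,0.08,0,0.54]
    - [-0.08,-0.213,0.1,0,0.54]
    - [-0.097,-0.266,0.1,0,0.54]

```text
clock: 2.15
eef_pos: [0.4543, -0.2352, 0.2179]
ee_rot: [3.14, -0.003, 3.0]
ft_force: [1.3, -0.0, 1.1]
grip_width: 0.0505
finger_force: 0.0
```

>>> move_arm:
  increments:
    - [0,0,0,0,0.54]
    - [0,0,0,0,0.54]
    - [0,0,0,0,0.54]
    - [0,0,0,0,0.54]
    - [0,0,0,0,0.54]

```text
clock: 2.65
eef_pos: [0.4551, -0.2329, 0.2209]
ee_rot: [-3.141, 0.001, 3.001]
ft_force: [0.8, -0.1, -0.8]
grip_width: 0.05
finger_force: 0.0
```

```bash
python3 - <<'E'
from bench import robot
from h import *
s=robot.observe();c=robot.read_camera("wrist");cv2.imwrite("pics/w1.png",c["image"][:,:,::-1])
print(s["eef_pos"],s["ee_rot"],s["joint_positions"])
pose=wpose(s["eef_pos"],s["ee_rot"])
for n,X in dict(origin=(.464,-.278,.072),tip=(.5633,-.2919,.1294),front=(.4975,-.2825,.0915)).items(): print(n,proj("wrist",X,pose))
E
```

```text
[ 0.4551 -0.2329  0.2209] [-3.1413  0.0007  3.0015] [-0.5229 -0.2442  1.799   0.      1.5861 -1.9536]
origin [271.157  246.2836]
tip [266.0529 400.8239]
front [269.7606 295.1742]
```

View pics/w1.png

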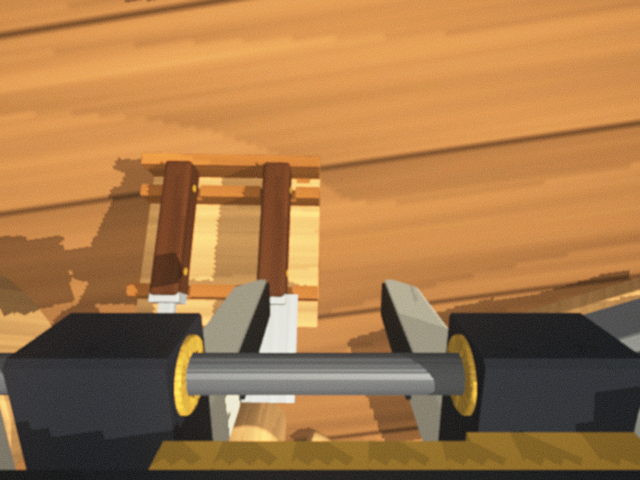

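The wrist view shows the square blade's handle in the right-hand lane, centred near (276,246) and ending at row 295, which matches the projection to about 3 mm. The slick is at column 175. I'll move over the handle and go down.

>>> move_arm:
  increments:
    - [-0.02,-0.055,0,0,0.54]
    - [-0.02,-0.055,0.03,0,0.54]
    - [-0.02,-0.055,0.07,0,0.54]
    - [-0.02,-0.055,0.11,0,0.54]
    - [-0.02,-0.055,0.15,0,0.54]

```text
clock: 3.2
eef_pos: [0.4641, -0.2763, 0.1071]
ee_rot: [-3.141, 0.001, 3.001]
ft_force: [0.6, -0.2, -0.4]
grip_width: 0.0503
finger_force: 0.0
```

>>> move_arm:
  increments:
    - [0,0,0.015,0,0.54]
    - [0,0,0.03,0,0.54]
    - [0,0,0.045,0,0.54]
    - [0,0,0.055,0,0.54]
    - [0,0,0.055,0,0.54]

```text
clock: 3.7
eef_pos: [0.4639, -0.2765, 0.0662]
ee_rot: [3.141, -0.001, 3.0]
ft_force: [-0.6, 0.6, -0.4]
grip_width: 0.0501
finger_force: 0.0
```

>>> move_arm:
  increments:
    - [0,0,0,0,0.1]
    - [0,0,0,0,0.1]
    - [0,0,0,0,0.1]
    - [0,0,0,0,0.1]
    - [0,0,0,0,0.1]
  squeeze: 30

```text
clock: 4.2
eef_pos: [0.4641, -0.2766, 0.067]
ee_rot: [-3.141, 0.0, 3.0]
ft_force: [-1.8, 0.8, 2.3]
grip_width: 0.0219
finger_force: 30.0
```

>>> move_arm:
  increments:
    - [0,0,-0.02,0,0.1]
    - [0,0,-0.05,0,0.1]
    - [0,0,-0.08,0,0.1]
    - [0,0,-0.12,0,0.1]
    - [0,0,-0.16,0,0.1]

```text
clock: 4.7
eef_pos: [0.4638, -0.2765, 0.1888]
ee_rot: [-3.142, 0.0, 3.0]
ft_force: [-0.5, -0.6, -1.1]
grip_width: 0.0215
finger_force: 30.0
```

>>> move_arm:
  increments:
    - [0.02,0.045,0,0,0.1]
    - [0.04,0.09,0,-0.15,0.1]
    - [0.06,0.135,0,-0.3,0.1]
    - [0.08,0.18,0,-0.45,0.1]
    - [0.105,0.223,0,-0.66,0.1]

```text
clock: 5.2
eef_pos: [0.409, -0.0987, 0.1877]
ee_rot: [-3.141, 0.001, -2.95]
ft_force: [-0.1, 0.2, -1.2]
grip_width: 0.0222
finger_force: 30.0
```

>>> move_arm:
  increments:
    - [0,0,0.03,0,0.1]
    - [0,0,0.07,0,0.1]
    - [0,0,0.11,0,0.1]
    - [0,0,0.15,0,0.1]
    - [0,0,0.175,0,0.1]

```text
clock: 5.7
eef_pos: [0.409, -0.0997, 0.0544]
ee_rot: [3.141, -0.001, -2.953]
ft_force: [-0.1, -0.4, -1.5]
grip_width: 0.022
finger_force: 30.0
```

>>> move_arm:
  increments:
    - [0,0,0.008,0,0.1]
    - [0,0,0.018,0,0.1]
    - [0,0,0.028,0,0.1]
    - [0,0,0.038,0,0.1]
    - [0,0,0.048,0,0.1]
  squeeze: 5

```text
clock: 6.2
eef_pos: [0.4099, -0.1, 0.0195]
ee_rot: [-3.141, 0.001, -2.953]
ft_force: [0.3, 0.0, -0.5]
grip_width: 0.0221
finger_force: 5.0
```

```bash
python3 - <<'E'
from bench import robot
from h import *
s=robot.observe();print(s["eef_pos"],s["ft_force"],s["finger_force"])
c=robot.read_camera("side")["image"][:,:,::-1];w=robot.read_camera("wrist")["image"][:,:,::-1]
cv2.imwrite("pics/m2.png",np.hstack([cv2.resize(c[230:430,200:400],(400,400)),cv2.resize(w[60:460,120:520],(400,400))]))
E
```

```text
[ 0.4099 -0.1     0.0195] [ 0.2905  0.0322 -0.4687] 4.9999672919511795
```

View pics/m2.png

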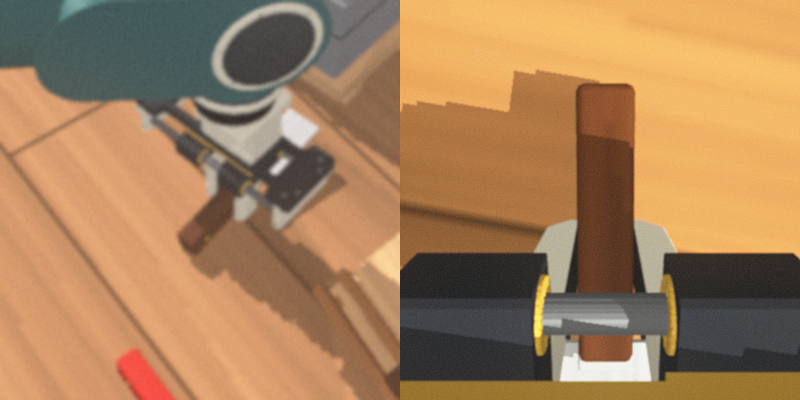

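Left pane: the blade is nearly flat on the bench under the gripper. Right pane: the handle runs straight up the image from its butt at (606,85). I'll open, step forward along the handle and take it again level.

>>> move_arm:
  increments:
    - [0,0,0,0,0.5]
    - [0,0,0,0,0.5]
    - [0,0,0,0,0.5]
    - [0,0,0,0,0.5]
    - [0,0,0,0,0.5]

```text
clock: 6.8
eef_pos: [0.4097, -0.0999, 0.0196]
ee_rot: [-3.142, 0.0, -2.953]
ft_force: [-0.2, 0.0, -0.4]
grip_width: 0.0467
finger_force: 0.0
```

>>> move_arm:
  increments:
    - [-0.01,0,0,0,0.5]
    - [-0.02,0,0,0,0.5]
    - [-0.032,0,0.004,0,0.5]
    - [-0.032,0,0.008,0,0.5]
    - [-0.032,0,0.008,0,0.5]

```text
clock: 7.3
eef_pos: [0.433, -0.0952, 0.0127]
ee_rot: [3.141, -0.001, -2.952]
ft_force: [0.1, 0.1, 0.7]
grip_width: 0.0463
finger_force: 0.0
```

>>> move_arm:
  increments:
    - [0,0,0,0,0.1]
    - [0,0,0,0,0.1]
    - [0,0,0,0,0.1]
    - [0,0,0,0,0.1]
    - [0,0,0,0,0.1]
  squeeze: 58

```text
clock: 7.8
eef_pos: [0.4332, -0.0955, 0.0136]
ee_rot: [-3.141, 0.0, -2.953]
ft_force: [-0.2, -0.3, 0.6]
grip_width: 0.0218
finger_force: 58.0
```

>>> move_arm:
  increments:
    - [0,0,-0.02,0,0.1]
    - [0,0,-0.06,0,0.1]
    - [0,0,-0.1,0,0.1]
    - [0,0,-0.15,0,0.1]
    - [0,0,-0.2,0,0.1]

```text
clock: 8.3
eef_pos: [0.4328, -0.0953, 0.1647]
ee_rot: [3.141, -0.0, -2.953]
ft_force: [1.2, -0.8, -1.7]
grip_width: 0.0219
finger_force: 58.0
```

```bash
python3 - <<'E'
from bench import robot
from h import *
s=robot.observe();print(s["eef_pos"],s["ee_rot"],s["ft_force"],s["finger_force"],s["grip_width"])
c=robot.read_camera("side")["image"][:,:,::-1];w=robot.read_camera("wrist")["image"][:,:,::-1];t=robot.read_camera("top")["image"][:,:,::-1]
cv2.imwrite("pics/s3.png",c);cv2.imwrite("pics/t3.png",t);cv2.imwrite("pics/w3.png",w)
cv2.imwrite("pics/m3.png",np.hstack([cv2.resize(c[160:310,240:390],(400,400),interpolation=2),cv2.resize(t[150:300,300:450],(400,400),interpolation=2)]))
E
```

```text
[ 0.4328 -0.0953  0.1647] [ 3.1414 -0.0003 -2.9529] [ 1.2402 -0.7789 -1.7212] 57.99945652484894 0.021912302764442323
```

View pics/m3.png

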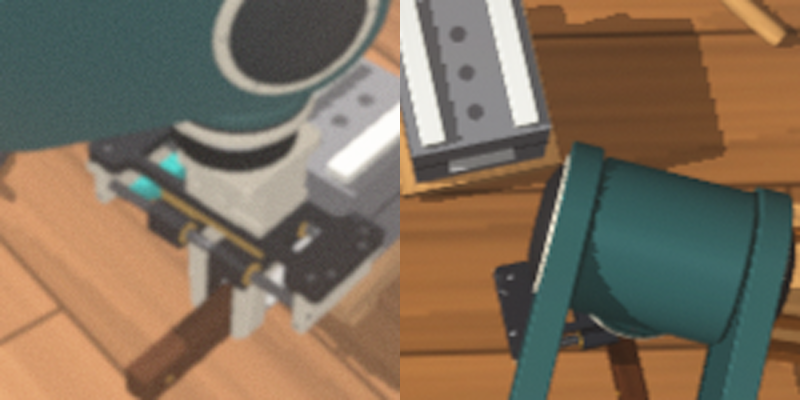

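```bash
python3 - <<'E'
from h import *
def rel(X,pos,rpy):
    return R.from_euler("xyz",rpy).as_matrix().T@(X-np.array(pos))*1e3
p2=([.4099,-.1,.0195],[-3.141,.001,-2.953])
print("butt in m2, tool mm",rel(atz("wrist",(326,144),.026,wpose(*p2)),*p2),"front?",rel(atz("wrist",(326,419),.026,wpose(*p2)),*p2))
p3=([.4328,-.0953,.1647],[3.1414,-.0003,-2.9529])
print("butt side",rel(atz("side",(296.3,295.8),.177),*p3))
w=cv2.imread("pics/w3.png").astype(int)
for r in list(range(100,200,4)): print(r,w[r,326],w[r,290],end=";")
print()
r=170
for rr in (190,230): 
    row=w[rr,260:400];d=np.abs(np.diff(row.sum(1)));print(rr,[(260+i,d[i]) for i in np.argsort(d)[-6:]])
E
```

```text
butt in m2, tool mm [68.514   0.0514 -6.5685] front? [-50.4026  -0.0352  -6.4496]
butt side [ 74.8801  -1.5419 -12.2778]
100 [ 44  81 141] [100 177 240];104 [ 50  88 147] [ 92 171 238];108 [ 48  86 144] [ 94 173 235];112 [ 43  81 140] [ 92 162 232];116 [ 42  81 140] [ 92 168 234];120 [ 52  85 143] [ 97 174 235];124 [ 49  81 136] [ 95 174 236];128 [ 47  75 130] [ 99 178 237];132 [ 46  79 137] [ 99 174 237];136 [ 44  78 133] [ 95 170 236];140 [ 45  77 131] [ 88 162 233];144 [ 44  77 131] [ 99 171 235];148 [ 47  80 135] [ 97 174 237];152 [ 50  79 136] [ 96 170 236];156 [ 46  78 133] [100 180 238];160 [ 46  82 138] [ 95 172 236];164 [ 50  79 136] [ 99 170 236];168 [ 47  77 136] [ 92 169 235];172 [ 42  76 134] [ 90 171 235];176 [ 47  80 140] [ 95 170 235];180 [ 50  84 138] [103 178 238];184 [ 44  73 132] [100 170 237];188 [ 53  82 142] [ 57 114 171];192 [ 34  73 130] [ 59 109 166];196 [ 41  72 131] [ 78 141 209];
190 [(np.int64(302), np.int64(26)), (np.int64(297), np.int64(35)), (np.int64(295), np.int64(56)), (np.int64(294), np.int64(63)), (np.int64(355), np.int64(79)), (np.int64(354), np.int64(110))]
230 [(np.int64(294), np.int64(43)), (np.int64(297), np.int64(71)), (np.int64(295), np.int64(79)), (np.int64(354), np.int64(101)), (np.int64(296), np.int64(108)), (np.int64(353), np.int64(132))]
```

```bash
python3 - <<'E'
from h import *
w=cv2.imread("pics/w3.png").astype(int)
col=w[:,310:340].mean((1))
for r in range(20,110,4): print(r,col[r].astype(int),end=";")
p3=([.4328,-.0953,.1647],[3.1414,-.0003,-2.9529])
M=R.from_euler("xyz",p3[1]).as_matrix()
g=np.abs(np.diff(cv2.GaussianBlur(w[:,310:340].mean((1,2)).reshape(-1,1).astype(np.float32),(1,5),0).ravel()));print(np.argsort(g[:150])[-6:])
for x in(80,85,90,92.5,95): print(x,[proj("wrist",M@np.array([x/1e3,0,z])+p3[0],wpose(*p3)) for z in(-.0126,.0134)], proj("side",M@np.array([x/1e3,0,-.0126])+p3[0]))
E
```

```text
20 [ 97 175 237];24 [ 94 171 235];28 [ 95 171 235];32 [ 95 172 236];36 [ 96 173 237];40 [ 95 172 236];44 [ 95 171 236];48 [ 95 172 236];52 [ 97 173 237];56 [ 95 173 236];60 [ 98 174 237];64 [100 179 240];68 [102 182 242];72 [101 183 242];76 [103 186 244];80 [ 38  67 114];84 [ 43  77 133];88 [ 46  82 142];92 [ 45  81 141];96 [ 46  82 142];100 [ 47  82 143];104 [ 45  81 142];108 [ 45  82 142];[82 80 76 79 77 78]
80 [array([325.8711, 110.1172]), array([325.6954, 113.678 ])] [293.5999 296.9648]
85 [array([325.8597,  94.6912]), array([325.6844, 100.7002])] [291.5948 298.6919]
90 [array([325.8482,  78.9641]), array([325.6732,  87.509 ])] [289.577  300.4298]
92.5 [array([325.8423,  70.9848]), array([325.6676,  80.8318])] [288.5633 301.3029]
95 [array([325.8364,  62.9269]), array([325.6619,  74.0993])] [287.5464 302.1788]
```

The butt is 90 mm behind the TCP, the tip about 95 mm ahead, and the blade is level. I'll bring it in front of the slot at slot height.

>>> move_arm:
  increments:
    - [-0.01,0.02,0,0,0.1]
    - [-0.02,0.045,0,0,0.1]
    - [-0.04,0.07,0,0,0.1]
    - [-0.052,0.095,0,0,0.1]
    - [-0.052,0.095,0.02,0,0.1]

```text
clock: 8.95
eef_pos: [0.4587, -0.0165, 0.1482]
ee_rot: [3.141, 0.001, -2.951]
ft_force: [-0.2, 0.6, -1.2]
grip_width: 0.0216
finger_force: 58.0
```

>>> move_arm:
  increments:
    - [0,0,0.02,0,0.1]
    - [0,0,0.04,0,0.1]
    - [0,0,0.06,0,0.1]
    - [0,0,0.07,0,0.1]
    - [0,0,0.07,0,0.1]

```text
clock: 9.45
eef_pos: [0.4575, -0.0184, 0.0946]
ee_rot: [3.141, -0.002, -2.953]
ft_force: [-0.1, -0.3, -0.9]
grip_width: 0.0216
finger_force: 58.0
```

>>> move_arm:
  increments:
    - [0,0,0,0,0.1]
    - [0,0,0,0,0.1]
    - [0,0,0,0,0.1]
    - [0,0,0,0,0.1]
    - [0,0,0,0,0.1]

```text
clock: 9.95
eef_pos: [0.4582, -0.0181, 0.0962]
ee_rot: [-3.141, 0.0, -2.953]
ft_force: [0.8, -0.9, -0.6]
grip_width: 0.022
finger_force: 58.0
```

```bash
python3 - <<'E'
from bench import robot
from h import *
s=robot.observe();print(s["eef_pos"],s["ee_rot"],s["ft_force"],s["finger_force"],s["grip_width"])
c=robot.read_camera("side")["image"][:,:,::-1];t=robot.read_camera("top")["image"][:,:,::-1]
cv2.imwrite("pics/s4.png",c);cv2.imwrite("pics/t4.png",t)
def pane(i,x,y):
    o=cv2.resize(i[y:y+100,x:x+100],(400,400),interpolation=2)
    for a in range(0,100,20): cv2.putText(o,str(x+a),(4*a,10),0,.35,(255,255,0),1);cv2.putText(o,str(y+a),(0,4*a+4),0,.35,(255,255,0),1)
    return o
cv2.imwrite("pics/m4.png",np.hstack([pane(c,290,180),pane(t,285,175)]))
M=R.from_euler("xyz",s["ee_rot"]).as_matrix()
for y in(-.02,.02):
    X=M@[-.095,y,.0006]+s["eef_pos"];print(X,proj("side",X),proj("top",X))
E
```

```text
[ 0.4582 -0.0181  0.0962] [-3.1414  0.0003 -2.9529] [ 0.8026 -0.8537 -0.6109] 57.99932062625885 0.02195412532166617
[ 0.5553 -0.02    0.0957] [346.1794 248.001 ] [341.341  217.3111]
[0.5478 0.0193 0.0957] [331.6705 238.9094] [324.5947 220.8623]
```

View pics/m4.png

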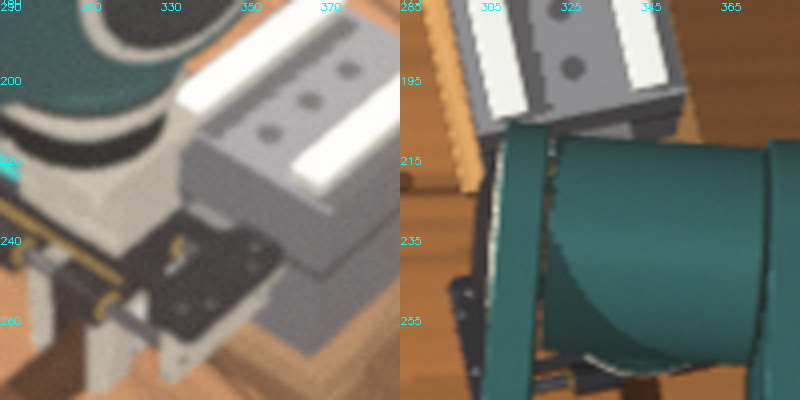

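Left pane: the gripper stands in front of the box with the blade tip hidden behind it, so I'll insert slowly and watch the force.

>>> move_arm:
  increments:
    - [0,0,-0.002,0,0.1]
    - [-0.008,0,-0.002,0,0.1]
    - [-0.016,0,-0.002,0,0.1]
    - [-0.024,0,-0.002,0,0.1]
    - [-0.03,0,-0.002,0,0.1]

```text
clock: 10.55
eef_pos: [0.4809, -0.0138, 0.0974]
ee_rot: [3.142, -0.0, -2.953]
ft_force: [1.0, 0.3, -1.3]
grip_width: 0.0217
finger_force: 58.0
```

>>> move_arm:
  increments:
    - [-0.005,0,0,0,0.1]
    - [-0.01,0,0,0,0.1]
    - [-0.014,0,0,0,0.1]
    - [-0.014,0,0,0,0.1]
    - [-0.014,0,0,0,0.1]

```text
clock: 11.05
eef_pos: [0.4905, -0.0119, 0.0975]
ee_rot: [3.142, -0.0, -2.953]
ft_force: [0.2, 0.0, -1.0]
grip_width: 0.0216
finger_force: 58.0
```

>>> move_arm:
  increments:
    - [-0.004,0,0,0,0.1]
    - [-0.008,0,0,0,0.1]
    - [-0.012,0,0,0,0.1]
    - [-0.014,0,0,0,0.1]
    - [-0.014,0,0,0,0.1]

```text
clock: 11.55
eef_pos: [0.501, -0.0099, 0.0974]
ee_rot: [3.142, -0.0, -2.953]
ft_force: [0.7, -0.9, -1.8]
grip_width: 0.0215
finger_force: 58.0
```

>>> move_arm:
  increments:
    - [0,0,-0.003,0,0.1]
    - [0,0,-0.006,0,0.1]
    - [0,0,-0.01,0,0.1]
    - [0,0,-0.014,0,0.1]
    - [0,0,-0.018,0,0.1]

```text
clock: 12.05
eef_pos: [0.5008, -0.01, 0.1113]
ee_rot: [3.142, 0.0, -2.953]
ft_force: [1.0, 0.7, -4.7]
grip_width: 0.0216
finger_force: 58.0
```

>>> move_arm:
  increments:
    - [-0.003,0,-0.016,0,0.1]
    - [-0.007,0,-0.032,0,0.1]
    - [-0.013,0,-0.047,0,0.1]
    - [-0.02,0,-0.061,0,0.1]
    - [-0.028,0,-0.075,0,0.1]

```text
clock: 12.55
eef_pos: [0.5221, -0.006, 0.1685]
ee_rot: [-3.141, 0.001, -2.953]
ft_force: [-0.5, -0.6, -3.5]
grip_width: 0.0213
finger_force: 58.0
```

```bash
python3 - <<'E'
from bench import robot
from h import *
s=robot.observe();print(s["eef_pos"],s["ft_force"],s["ft_torque"])
c=robot.read_camera("side")["image"][:,:,::-1];t=robot.read_camera("top")["image"][:,:,::-1]
cv2.imwrite("pics/m5.png",np.hstack([cv2.resize(c[110:310,250:450],(400,400),interpolation=2),cv2.resize(t[110:260,270:420],(400,400),interpolation=2)]))
E
```

```text
[ 0.5221 -0.006   0.1685] [-0.5259 -0.6352 -3.5452] [-0.0282  0.371  -0.0616]
```

View pics/m5.png

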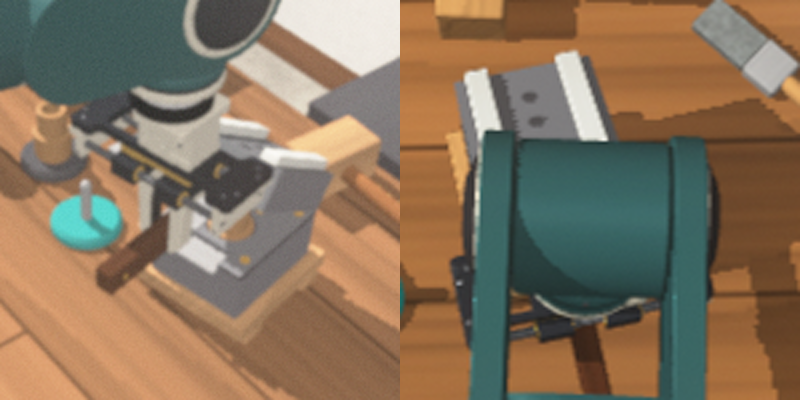

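Left pane: the lid is lifted roughly 30° on the blade, with the core showing beneath it at (238,225) and staying put. I'll continue along the arc.

>>> move_arm:
  increments:
    - [-0.01,0,-0.013,0,0.1]
    - [-0.021,0,-0.025,0,0.1]
    - [-0.033,0,-0.036,0,0.1]
    - [-0.046,0,-0.045,0,0.1]
    - [-0.06,0,-0.053,0,0.1]

```text
clock: 13.15
eef_pos: [0.5668, 0.0026, 0.2078]
ee_rot: [-3.141, 0.001, -2.953]
ft_force: [-0.8, -1.1, -1.6]
grip_width: 0.0214
finger_force: 58.0
```

>>> move_arm:
  increments:
    - [-0.015,0,-0.007,0,0.1]
    - [-0.03,0,-0.012,0,0.1]
    - [-0.046,0,-0.015,0,0.1]
    - [-0.062,0,-0.017,0,0.1]
    - [-0.078,0,-0.018,0,0.1]

```text
clock: 13.65
eef_pos: [0.6242, 0.0136, 0.2204]
ee_rot: [3.142, -0.0, -2.953]
ft_force: [0.1, 0.8, -1.1]
grip_width: 0.0215
finger_force: 58.0
```

>>> move_arm:
  increments:
    - [-0.01,0,0,0,0.1]
    - [-0.02,0,0,0,0.1]
    - [-0.03,0,0,0,0.1]
    - [-0.04,0,0,0,0.1]
    - [-0.04,0,0,0,0.1]

```text
clock: 14.15
eef_pos: [0.6532, 0.0192, 0.2202]
ee_rot: [3.141, -0.0, -2.953]
ft_force: [0.1, 0.1, -1.3]
grip_width: 0.0216
finger_force: 58.0
```

```bash
python3 - <<'E'
from bench import robot
from h import *
s=robot.observe();print(s["eef_pos"],s["ft_force"],s["ft_torque"])
c=robot.read_camera("side")["image"][:,:,::-1];t=robot.read_camera("top")["image"][:,:,::-1]
cv2.imwrite("pics/m6.png",np.hstack([cv2.resize(c[80:280,250:450],(400,400),interpolation=2),cv2.resize(t[70:270,250:450],(400,400),interpolation=2)]))
E
```

```text
[0.6532 0.0192 0.2202] [ 0.1414  0.0529 -1.296 ] [0.0767 0.0052 0.0353]
```

View pics/m6.png

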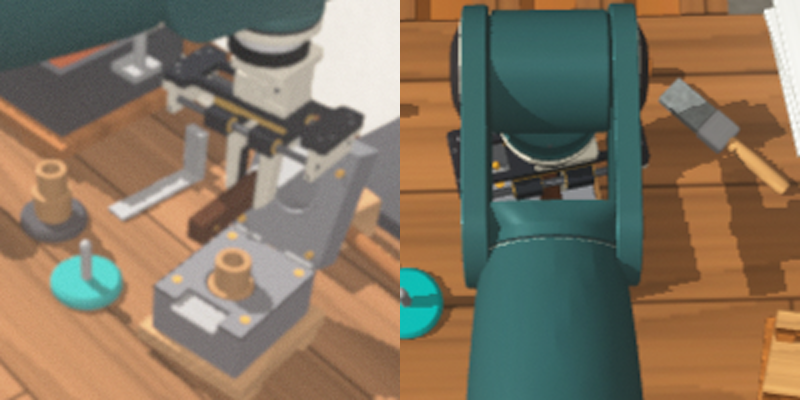

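The lid is right back on its stop and the core is standing upright in the lower half, its print top near side pixel (366,208). Next I'll retreat and lay the blade down.

>>> move_arm:
  increments:
    - [0.03,0,0,0,0.1]
    - [0.09,0,0,0,0.1]
    - [0.15,0,0,0,0.1]
    - [0.21,0,0,0,0.1]
    - [0.27,0,0,0,0.1]

```text
clock: 14.75
eef_pos: [0.4517, -0.0191, 0.2203]
ee_rot: [-3.141, 0.0, -2.953]
ft_force: [0.1, -0.4, -0.6]
grip_width: 0.0216
finger_force: 58.0
```

>>> move_arm:
  increments:
    - [0.05,-0.02,0,0,0.1]
    - [0.06,-0.06,0,0,0.1]
    - [0.06,-0.1,0.04,0,0.1]
    - [0.06,-0.119,0.1,0,0.1]
    - [0.06,-0.119,0.15,0,0.1]

```text
clock: 15.25
eef_pos: [0.4257, -0.1166, 0.1065]
ee_rot: [-3.141, 0.001, -2.955]
ft_force: [1.2, 1.0, -2.2]
grip_width: 0.0217
finger_force: 58.0
```

>>> move_arm:
  increments:
    - [0,0,0.02,0,0.1]
    - [0,0,0.05,0,0.1]
    - [0,0,0.08,0,0.1]
    - [0,0,0.095,0,0.1]
    - [0,0,0.1,0,0.1]

```text
clock: 15.75
eef_pos: [0.4262, -0.1148, 0.0329]
ee_rot: [3.141, -0.0, -2.952]
ft_force: [0.3, -0.2, 0.1]
grip_width: 0.0218
finger_force: 58.0
```

>>> move_arm:
  increments:
    - [0,0,0.005,0,0.1]
    - [0,0,0.011,0,0.1]
    - [0,0,0.017,0,0.1]
    - [0,0,0.023,0,0.1]
    - [0,0,0.024,0,0.1]
  squeeze: 8

```text
clock: 16.25
eef_pos: [0.4261, -0.115, 0.0145]
ee_rot: [3.141, -0.001, -2.953]
ft_force: [0.9, 0.0, -1.0]
grip_width: 0.0219
finger_force: 8.0
```

>>> move_arm:
  increments:
    - [0,0,0,0,0.5]
    - [0,0,0,0,0.5]
    - [0,0,0,0,0.5]
    - [0,0,0,0,0.5]
    - [0,0,0,0,0.5]

```text
clock: 16.75
eef_pos: [0.4263, -0.1151, 0.0151]
ee_rot: [-3.141, 0.0, -2.953]
ft_force: [0.1, 0.5, 0.1]
grip_width: 0.0463
finger_force: 0.0
```

>>> move_arm:
  increments:
    - [0,0,-0.03,0,0.5]
    - [0,0,-0.08,0,0.5]
    - [0,0,-0.14,0,0.7]
    - [0,0,-0.2,0,0.85]
    - [0,0,-0.26,0,0.85]

```text
clock: 17.25
eef_pos: [0.4259, -0.115, 0.2119]
ee_rot: [-3.141, 0.0, -2.953]
ft_force: [1.2, 0.1, -0.6]
grip_width: 0.0658
finger_force: 0.0
```

```bash
python3 - <<'E'
from bench import robot
from h import *
s=robot.observe();print(s["eef_pos"],s["ee_rot"])
c=robot.read_camera("side")["image"][:,:,::-1];t=robot.read_camera("top")["image"][:,:,::-1]
def pane(i,x,y,w,k,st):
    o=cv2.resize(i[y:y+w,x:x+w],(400,400),interpolation=2)
    for a in range(0,w,st): cv2.putText(o,str(x+a),(int(k*a),10),0,.35,(255,255,0),1);cv2.putText(o,str(y+a),(0,int(k*a)+4),0,.35,(255,255,0),1)
    return o
cv2.imwrite("pics/m7.png",np.hstack([pane(c,320,160,100,4,10),pane(c,190,130,130,400/130,10)]))
cv2.imwrite("pics/s7.png",c);cv2.imwrite("pics/t7.png",t)
E
```

```text
[ 0.4259 -0.115   0.2119] [-3.1414  0.0003 -2.9529]
```

View pics/m7.png

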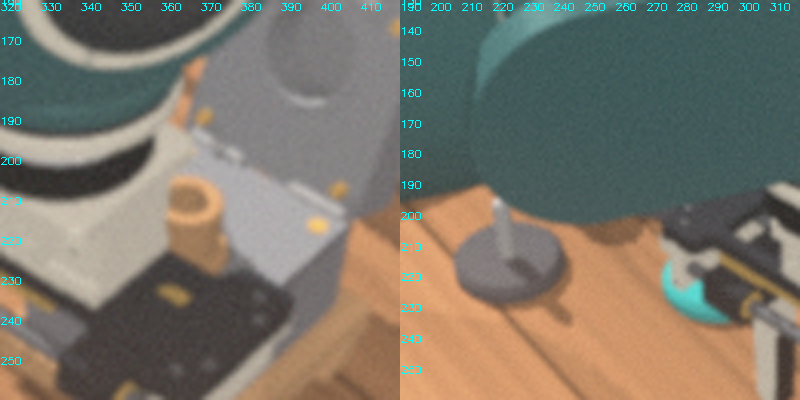

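Left pane: the core's print top is near side pixel (369,210), upright. Right pane: the bare stand's base top is at (226,214) with the spindle tip at (221.5,196). From here I work numerically.

```bash
python3 - <<'E'
from h import *
print("core side",atz("side",(368.7,209.8),.134))
print("base side",atz("side",(226,214.2),.014),"spindle",tri(ray("side",(221.5,196.5)),ray("top",(203,270))),atz("side",(221.5,196.5),.070))
t=cv2.imread("pics/top0.png")[245:300,175:240]
h=cv2.cvtColor(t,cv2.COLOR_BGR2HSV);m=((h[...,1]<70)&(h[...,2]<140)).astype(np.uint8)
n,l,st,ce=cv2.connectedComponentsWithStats(m);i=1+np.argmax(st[1:,4]);print(st[i],ce[i]+[175,245])
c=cv2.findContours((l==i).astype(np.uint8),0,1)[0][0];e=cv2.fitEllipse(cv2.convexHull(c));print(e)
u=np.array(e[0])+[175,245];print("base top0",[atz("top",u,z) for z in(.007,.014)])
g=cv2.cvtColor(t,6).astype(int);print(g[15:36,14:46])
E
```

```text
core side [0.6427 0.0114 0.134 ]
base side [0.4454 0.3044 0.014 ] spindle (array([0.4421, 0.3061, 0.0722]), [np.float64(0.0003429322786311439), np.float64(0.00034293227863121874)]) [0.4429 0.3086 0.07  ]
[  12    9   36   36 1001] [204.5704 271.4306]
((29.497867584228516, 26.416576385498047), (35.21239471435547, 36.25661087036133), 58.14108657836914)
base top0 [array([0.4464, 0.3162, 0.007 ]), array([0.4456, 0.3147, 0.014 ])]
[[124 113  96  89  89  90  88  87  88  89  89  89  91  89  89  90  90  91
   90  90  90  89  89  88  88  87  83  71  56  52  60  75]
 [120 101  88  89  91  91  88  88  88  89  89  88  90  90  89  90  91  91
   91  90  90  90  89  90  89  88  88  84  68  55  51  67]
 [110  90  89  89  90  91  88  88  89  89  90  90  90  90  90  90  91  91
   91  90  89  90  89  89  90  88  88  88  82  64  54  59]
 [ 97  90  89  90  90  91  87  88  90  89  89  90  91  90  89  88  91  92
   91  90  90  90  87  88  89  88  88  88  88  75  59  52]
 [ 92  89  88  89  90  90  89  88  88  90  89  90  90  90  89  90  91  91
   89  90  91  90  89  88  89  88  89  88  87  81  66  54]
 [ 92
[... 1423 characters left out ...]
0  91  89  88  89  89  87  82  67]
 [ 91  90  89  89  91  90  89  90  89  91  91  90  91  90  88  89  91  93
   91  90  91  92  91  90  90  89  89  90  89  88  75  59]
 [ 92  89  89  90  91  90  89  90  90  89  91  91  91  90  89  88  91  92
   91  90  91  92  91  91  90  89  88  88  89  86  70  56]
 [ 93  90  89  90  91  90  90  89  90  90  91  91  90  90  90  89  92  92
   90  90  90  91  91  91  91  90  89  90  88  77  61  57]
 [ 94  91  89  90  90  88  89  90  89  89  91  92  90  90  90  89  93  93
   90  89  91  90  91  91  91  90  88  90  83  65  57  53]
 [ 95  90  90  90  89  90  90  90  90  90  91  91  91  90  90  89  92  93
   90  89  91  91  91  91  90  89  89  88  74  57  57  54]]
```

>>> move_arm:
  increments:
    - [-0.02,0.01,-0.05,0,0.85]
    - [-0.07,0.03,-0.067,0,0.85]
    - [-0.12,0.05,-0.067,0,0.85]
    - [-0.17,0.07,-0.067,0,0.85]
    - [-0.22,0.09,-0.067,0,0.85]

```text
clock: 17.85
eef_pos: [0.577, -0.0167, 0.2598]
ee_rot: [-3.142, -0.0, -2.953]
ft_force: [-0.3, -0.0, 0.7]
grip_width: 0.0791
finger_force: 0.0
```

>>> move_arm:
  increments:
    - [-0.04,0.015,0,0,0.85]
    - [-0.08,0.03,0,0,0.85]
    - [-0.089,0.03,0,0,0.85]
    - [-0.089,0.03,0,0,0.85]
    - [-0.089,0.03,0,0,0.85]

```text
clock: 18.35
eef_pos: [0.6365, 0.0163, 0.26]
ee_rot: [-3.142, -0.001, -2.953]
ft_force: [0.1, -0.1, -0.1]
grip_width: 0.079
finger_force: 0.0
```

```bash
python3 - <<'E'
from bench import robot
from h import *
s=robot.observe();w=robot.read_camera("wrist")["image"][:,:,::-1].copy();cv2.imwrite("pics/w8.png",w)
print(s["eef_pos"],s["ee_rot"],s["grip_width"])
pose=wpose(s["eef_pos"],s["ee_rot"]);print("pred",proj("wrist",(.6367,.0161,.134),pose))
h=cv2.cvtColor(w,cv2.COLOR_BGR2HSV);m=((h[...,1]>70)).astype(np.uint8);m[:100]=0;m[330:]=0
n,l,st,ce=cv2.connectedComponentsWithStats(m)
for i in range(1,n):
    if st[i,4]>300: print(st[i],ce[i])
u=proj("wrist",(.6367,.0161,.134),pose).astype(int);print(h[u[1],u[0]-60:u[0]+60:3])
c=cv2.cvtColor(w,6);H=cv2.HoughCircles(cv2.GaussianBlur(c,(5,5),1),3,1.5,20,param1=100,param2=.6,minRadius=10,maxRadius=60)
if H is not None:
    for q in H[0][:8]: print(q,atz("wrist",q[:2],.134,pose))
E
```

```text
[0.6365 0.0163 0.26  ] [-3.1415 -0.0005 -2.9532] 0.07902396498106737
pred [325.0942 235.4795]
[     0    100    640    230 103159] [314.6855 197.4315]
[ 293  194   65   70 3340] [324.95   228.0389]
[[ 51  15 116]
 [ 26  15 119]
 [ 20   6 120]
 [ 30   9 115]
 [ 40  13 122]
 [ 41  17 122]
 [ 30   9 118]
 [ 18  11 119]
 [168  11 119]
 [ 42  15  87]
 [ 16 111 129]
 [ 15 146 178]
 [ 17 137 232]
 [ 18 137 236]
 [ 19 131 244]
 [ 16 147 177]
 [ 16 139 121]
 [ 17 138 126]
 [ 16 142 129]
 [ 18 150 122]
 [ 16 141 128]
 [ 14 130 131]
 [ 15 130 129]
 [ 13 130 131]
 [ 14 145 121]
 [ 15 141 130]
 [ 18 144 233]
 [ 18 138 236]
 [ 20 125 245]
 [ 19 135 242]
 [ 15 130 206]
 [ 30   3  95]
 [ 30   7 176]
 [ 20   8 181]
 [ 20   9 180]
 [ 30   3 184]
 [ 20   9 180]
 [ 21  10 181]
 [ 24   7 179]
 [ 30   4 180]]
[510.75 168.75  45.85] [0.5649 0.1353 0.134 ]
[303.75 230.25  52.45] [0.6357 0.     0.134 ]
[180.75 305.25  57.4 ] [ 0.7119 -0.0829  0.134 ]
[152.25 384.75  54.1 ] [ 0.7867 -0.0992  0.134 ]
[326.25 228.75  31.45] [0.6316 0.016  0.134 ]
[287.25 257.25  59.05] [ 0.6584 -0.0085  0.134 ]
[504.75 386.25  54.1 ] [0.7346 0.1843 0.134 ]
[605.25 212.25  59.05] [0.582 0.212 0.134]
```

The core is at its expected place within about 2 mm. I'll go down and grip the print.

>>> move_arm:
  increments:
    - [0,0,0.03,0,0.85]
    - [0,0,0.08,0,0.85]
    - [0,0,0.13,0,0.85]
    - [0,0,0.17,0,0.85]
    - [0,0,0.192,0,0.85]

```text
clock: 18.9
eef_pos: [0.6356, 0.0162, 0.1141]
ee_rot: [3.141, -0.002, -2.954]
ft_force: [-0.0, -0.3, 0.2]
grip_width: 0.079
finger_force: 0.0
```

>>> move_arm:
  increments:
    - [0,0,0,0,0.85]
    - [0,0,0,0,0.3]
    - [0,0,0,0,0.3]
    - [0,0,0,0,0.3]
    - [0,0,0,0,0.3]
  squeeze: 12

```text
clock: 19.4
eef_pos: [0.6374, 0.0168, 0.1172]
ee_rot: [-3.141, 0.001, -2.953]
ft_force: [0.1, -1.0, -0.1]
grip_width: 0.0518
finger_force: 0.0
```

>>> move_arm:
  increments:
    - [0,0,0,0,0.3]
    - [0,0,0,0,0.3]
    - [0,0,0,0,0.3]
    - [0,0,0,0,0.3]
    - [0,0,0,0,0.3]

```text
clock: 19.9
eef_pos: [0.6371, 0.0168, 0.1165]
ee_rot: [-3.142, 0.0, -2.953]
ft_force: [-0.2, -0.0, 3.2]
grip_width: 0.0394
finger_force: 12.0
```

>>> move_arm:
  increments:
    - [0,0,-0.01,0,0.3]
    - [0,0,-0.03,0,0.3]
    - [0,0,-0.06,0,0.3]
    - [0,0,-0.1,0,0.3]
    - [0,0,-0.15,0,0.3]

```text
clock: 20.4
eef_pos: [0.6365, 0.0168, 0.2299]
ee_rot: [3.141, -0.001, -2.953]
ft_force: [1.8, -0.3, -1.4]
grip_width: 0.0389
finger_force: 12.0
```

>>> move_arm:
  increments:
    - [0.004,0.03,0,0,0.3]
    - [0.01,0.07,0,0,0.3]
    - [0.02,0.12,0,0,0.3]
    - [0.03,0.17,0,0,0.3]
    - [0.035,0.22,0,0,0.3]

```text
clock: 20.9
eef_pos: [0.5794, 0.1751, 0.2301]
ee_rot: [3.142, 0.001, -2.953]
ft_force: [0.3, -0.7, -1.2]
grip_width: 0.0387
finger_force: 12.0
```

>>> move_arm:
  increments:
    - [0.01,0.05,0,0,0.3]
    - [0.02,0.1,0,0,0.3]
    - [0.03,0.15,0,0,0.3]
    - [0.034,0.19,0,0,0.3]
    - [0.034,0.215,0,0,0.3]

```text
clock: 21.4
eef_pos: [0.5241, 0.3294, 0.2299]
ee_rot: [3.141, 0.001, -2.951]
ft_force: [0.4, 0.0, -0.5]
grip_width: 0.0394
finger_force: 12.0
```

>>> move_arm:
  increments:
    - [0,0,0,0,0.3]
    - [0,0,0,0,0.3]
    - [0,0,0,0,0.3]
    - [0,0,0,0,0.3]
    - [0,0,0,0,0.3]

```text
clock: 21.9
eef_pos: [0.5253, 0.3268, 0.2288]
ee_rot: [-3.142, 0.0, -2.954]
ft_force: [0.2, 0.6, -2.1]
grip_width: 0.0393
finger_force: 12.0
```

```bash
python3 - <<'E'
from bench import robot
from h import *
s=robot.observe();w=robot.read_camera("wrist")["image"][:,:,::-1].copy();cv2.imwrite("pics/w9.png",w)
print(s["eef_pos"],s["ee_rot"],s["grip_width"])
pose=wpose(s["eef_pos"],s["ee_rot"]);print("pred base",proj("wrist",(.446,.314,.014),pose),"tip",proj("wrist",(.446,.314,.07),pose))
h=cv2.cvtColor(w,cv2.COLOR_BGR2HSV);m=((h[...,1]<70)).astype(np.uint8);m[300:]=0
n,l,st,ce=cv2.connectedComponentsWithStats(m)
for i in range(1,n):
    if st[i,4]>300:
        c=cv2.findContours((l==i).astype(np.uint8),0,1)[0][0];e=cv2.fitEllipse(cv2.convexHull(c)) if len(c)>5 else None
        print(st[i],e, atz("wrist",e[0],.012,pose))
E
```

```text
[0.5253 0.3268 0.2288] [-3.1415  0.0001 -2.9539] 0.03931182414392996
pred base [327.6436 123.8558] tip [328.1581 122.2214]
[ 280   73   98  101 7707] ((328.6617126464844, 122.68733978271484), (97.13375091552734, 100.99441528320312), 0.7455090880393982) [0.4448 0.3147 0.012 ]
[   0  208   45   92 3287] ((26.291996002197266, 340.9873046875), (45.40986633300781, 322.4358825683594), 174.07635498046875) [0.7185 0.0451 0.012 ]
[ 403  215  101   85 6092] ((452.9309387207031, 263.30950927734375), (73.5892333984375, 115.34767150878906), 130.98741149902344) [0.5532 0.4607 0.012 ]
[154 226  36  28 554] ((171.0500030517578, 239.53378295898438), (17.399208068847656, 41.412261962890625), 56.06647491455078) [0.5804 0.1844 0.012 ]
[240 250  46  50 853] ((251.61297607421875, 310.9610595703125), (33.31886672973633, 145.33084106445312), 32.79031753540039) [0.641  0.2719 0.012 ]
[371 280  40  20 556] ((389.8938293457031, 295.84063720703125), (25.48902130126953, 45.409095764160156), 117.0784912109375) [0.5985 0.4072 0.012 ]
```

The stand measures at (0.445, 0.3145), matching the earlier estimate. I'll move over it and lower in stages.

>>> move_arm:
  increments:
    - [0.02,0.001,0,0,0.3]
    - [0.05,0.002,0,0,0.3]
    - [0.09,0.003,0,0,0.3]
    - [0.108,0.004,0,0,0.3]
    - [0.108,0.004,0,0,0.3]

```text
clock: 22.45
eef_pos: [0.4435, 0.3152, 0.2294]
ee_rot: [3.141, 0.001, -2.952]
ft_force: [-0.6, -0.0, -0.9]
grip_width: 0.0387
finger_force: 12.0
```

>>> move_arm:
  increments:
    - [0,0,0.02,0,0.3]
    - [0,0,0.05,0,0.3]
    - [0,0,0.08,0,0.3]
    - [0,0,0.11,0,0.3]
    - [0,0,0.12,0,0.3]

```text
clock: 22.95
eef_pos: [0.4445, 0.3147, 0.1351]
ee_rot: [-3.14, -0.004, -2.953]
ft_force: [-0.1, 0.2, -0.9]
grip_width: 0.039
finger_force: 12.0
```

>>> move_arm:
  increments:
    - [0,0,0.01,0,0.3]
    - [0,0,0.018,0,0.3]
    - [0,0,0.026,0,0.3]
    - [0,0,0.034,0,0.3]
    - [0,0,0.042,0,0.3]

```text
clock: 23.45
eef_pos: [0.445, 0.3154, 0.1071]
ee_rot: [3.141, 0.001, -2.953]
ft_force: [-1.1, 0.1, -1.4]
grip_width: 0.0387
finger_force: 12.0
```

>>> move_arm:
  increments:
    - [0,0,0.012,0,0.3]
    - [0,0,0.024,0,0.3]
    - [0,0,0.034,0,0.3]
    - [0,0,0.042,0,0.3]
    - [0,0,0.045,0,0.3]

```text
clock: 23.95
eef_pos: [0.4446, 0.3152, 0.0726]
ee_rot: [-3.141, -0.001, -2.953]
ft_force: [0.7, 0.1, -1.1]
grip_width: 0.0391
finger_force: 12.0
```

>>> move_arm:
  increments:
    - [0,0,0.001,0,0.3]
    - [0,0,0.002,0,0.3]
    - [0,0,0.003,0,0.3]
    - [0,0,0.004,0,0.3]
    - [0,0,0.004,0,0.3]

```text
clock: 24.45
eef_pos: [0.4449, 0.3153, 0.0705]
ee_rot: [3.142, 0.0, -2.953]
ft_force: [0.6, 0.1, -1.2]
grip_width: 0.0388
finger_force: 12.0
```

>>> move_arm:
  increments:
    - [0,0,0.001,0,0.3]
    - [0,0,0.002,0,0.3]
    - [0,0,0.002,0,0.3]
    - [0,0,0.002,0,0.3]
    - [0,0,0.002,0,0.3]

```text
clock: 24.95
eef_pos: [0.4449, 0.3153, 0.069]
ee_rot: [3.142, 0.0, -2.953]
ft_force: [0.2, -0.2, -1.3]
grip_width: 0.039
finger_force: 12.0
```

>>> move_arm:
  increments:
    - [0,0,0.001,0,0.3]
    - [0,0,0.001,0,0.3]
    - [0,0,0.001,0,0.3]
    - [0,0,0.001,0,0.3]
    - [0,0,0.001,0,0.3]
  squeeze: 6

```text
clock: 25.45
eef_pos: [0.445, 0.3153, 0.0684]
ee_rot: [-3.142, 0.0, -2.953]
ft_force: [0.5, -1.7, 1.5]
grip_width: 0.039
finger_force: 6.0
```

>>> move_arm:
  increments:
    - [0,0,0.001,0,0.3]
    - [0,0,0.001,0,0.3]
    - [0,0,0.001,0,0.3]
    - [0,0,0.001,0,0.3]
    - [0,0,0.001,0,0.3]
  squeeze: 3

```text
clock: 25.95
eef_pos: [0.445, 0.3153, 0.0677]
ee_rot: [3.142, 0.0, -2.953]
ft_force: [0.6, -2.7, 5.5]
grip_width: 0.0391
finger_force: 3.0
```

>>> move_arm:
  increments:
    - [0,0,0,0,0.65]
    - [0,0,0,0,0.65]
    - [0,0,0,0,0.65]
    - [0,0,0,0,0.65]
    - [0,0,0,0,0.65]

```text
clock: 26.45
eef_pos: [0.4448, 0.3153, 0.0674]
ee_rot: [3.142, -0.0, -2.953]
ft_force: [0.1, -0.1, -0.2]
grip_width: 0.0602
finger_force: 0.0
```

>>> move_arm:
  increments:
    - [0,0,-0.02,0,0.65]
    - [0,0,-0.05,0,0.65]
    - [0,0,-0.1,0,0.65]
    - [0,0,-0.15,0,0.65]
    - [0,0,-0.21,0,0.65]

```text
clock: 26.95
eef_pos: [0.4444, 0.315, 0.227]
ee_rot: [-3.141, -0.0, -2.953]
ft_force: [1.1, 0.9, 0.5]
grip_width: 0.0602
finger_force: 0.0
```

>>> move_arm:
  increments:
    - [-0.05,0.0,0,0,0.65]
    - [-0.1,0.0,0,0,0.65]
    - [-0.11,0,0,0,0.65]
    - [-0.11,0,0,0,0.65]
    - [-0.11,0,0,0,0.65]

```text
clock: 27.45
eef_pos: [0.5253, 0.3307, 0.2254]
ee_rot: [3.142, -0.0, -2.953]
ft_force: [-0.8, 0.0, 0.1]
grip_width: 0.0604
finger_force: 0.0
```

```bash
python3 - <<'E'
from bench import robot
from h import *
s=robot.observe();ims={n:robot.read_camera(n)["image"][:,:,::-1].copy() for n in("wrist","top","side")}
for n in ims: cv2.imwrite(f"pics/{n}9.png",ims[n])
print(s["eef_pos"],s["ee_rot"],s["grip_width"])
P["wrist"]=wpose(s["eef_pos"],s["ee_rot"])
def tan(n,x0,y0,x1,y1,lo=(8,90,0),hi=(22,255,255)):
    h=cv2.cvtColor(ims[n],40)[y0:y1,x0:x1];return cv2.inRange(h,lo,hi)
w=ims["wrist"]
C=(.4448,.3147)
for z in(.014,.052,.086): print(z,[(n,proj(n,(*C,z)).round(1)) for n in P])
u=proj("wrist",(*C,.086)).astype(int)
h=cv2.cvtColor(w,40)
print("row",[(x,h[u[1],x].tolist()) for x in range(u[0]-60,u[0]+60,5)])
print("col",[(y,h[y,u[0]].tolist()) for y in range(max(0,u[1]-75),u[1]+75,5)])
# side column through stand
us=proj("side",(*C,.086)).astype(int);h=cv2.cvtColor(ims["side"],40)
print("side col",[(y,h[y,us[0]].tolist()) for y in range(us[1]-20,us[1]+45,2)])
# blade footprint in top
h=cv2.cvtColor(ims["top"],40);M=R.from_euler("z",.1887).as_matrix()
for d in(-.08,-.06,-.03,0,.015,.03,.05,.07,.09): 
    q=proj("top",M@[d,0,0]+[.426,-.115,.02]).round().astype(int);print(d,q,h[q[1],q[0]])
E
```

```text
[0.5253 0.3307 0.2254] [ 3.1415 -0.0002 -2.9529] 0.06038447130043437
0.014 [('side', array([223.7, 212.1])), ('top', array([204.5, 271.7])), ('wrist', array([324.5, 121.8]))]
0.052 [('side', array([221.8, 200.5])), ('top', array([201.1, 270. ])), ('wrist', array([324.5, 120.5]))]
0.086 [('side', array([220.1, 189.7])), ('top', array([197.9, 268.4])), ('wrist', array([324.5, 119. ]))]
row [(264, [14, 160, 155]), (269, [14, 157, 161]), (274, [13, 136, 141]), (279, [3, 32, 89]), (284, [9, 21, 87]), (289, [13, 25, 90]), (294, [15, 144, 170]), (299, [17, 148, 232]), (304, [19, 130, 244]), (309, [16, 148, 215]), (314, [16, 30, 94]), (319, [16, 19, 148]), (324, [30, 19, 172]), (329, [26, 13, 155]), (334, [8, 20, 103]), (339, [16, 146, 117]), (344, [19, 139, 240]), (349, [20, 128, 248]), (354, [20, 126, 246]), (359, [11, 21, 132]), (364, [12, 10, 127]), (369, [4, 14, 130]), (374, [13, 108, 192]), (379, [15, 156, 227])]
col [(44, [16, 155, 233]), (49, [16, 157, 229]), (54, [15, 159, 223]), (59, [15, 153, 227]), (64, [16, 156, 230]), (69, [15, 155, 224]), (74, [8, 26, 107]), (79, [19, 16, 130]
[... 812 characters left out ...]
1, 200]), (197, [14, 114, 164]), (199, [14, 111, 167]), (201, [14, 111, 163]), (203, [14, 116, 160]), (205, [14, 112, 176]), (207, [14, 111, 177]), (209, [14, 113, 162]), (211, [14, 111, 161]), (213, [14, 115, 162]), (215, [15, 116, 163]), (217, [14, 103, 148]), (219, [11, 38, 114]), (221, [12, 26, 129]), (223, [6, 21, 119]), (225, [9, 31, 107]), (227, [9, 50, 108]), (229, [12, 111, 140]), (231, [13, 122, 220]), (233, [13, 125, 224])]
-0.08 [389 307] [ 11 170 102]
-0.06 [387 299] [ 11 171 100]
-0.03 [384 287] [ 10 173 102]
0 [381 275] [ 11 170 102]
0.015 [380 269] [ 11 167 104]
0.03 [378 263] [ 24   7 191]
0.05 [376 255] [ 18   7 193]
0.07 [374 247] [ 18   7 193]
0.09 [373 239] [ 15  12 133]
```

The wrist view shows the core upright and seated: the spindle tip is centred in its hole near (324,119), with the base ring even all round. The blade's pixels lie where it was laid, clear of the box. Handing in.

```bash
python3 -c "
from bench import robot
print(robot.sign_off())"
```

```text
the job is handed in; nothing more can be done
None
```

I've handed the job in at about 28 s on the robot's clock: the lid was levered open onto its stop, the blade lies on the bench clear of the box, and the core sits upright on the bare stand; the sign-off returned no verdict.

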